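# Reset the focus travel stop and lock it

## Task

Reset the microscope's focus travel stop: first back the lock ring off by swinging its lever at least 30 degrees counter-clockwise (seen from above), then turn the black adjuster knob until the tip of its red pointer stands at the orange index tab, then swing the lever clockwise again and tighten the lock ring firmly with about 14 N of push at the lever's post, never more than 18 N. Do not force the knob while it is locked, do not shift the tab, and leave everything else on the board and the bench where it is.

Things in the scene. Friction and masses are not known exactly. Their poses are not given: they have to be found in the camera images.
- stop_unit: Focus travel stop: an aluminium breadboard 320 x 230 x 12 mm fixed to the bench, with a grey block 150 x 150 mm (top 32 mm above the bench) at its centre, on it a white dial 132 mm across with black ticks (top at 35 mm). Origin: under the centre, at bench level, on the common upright axis of dial, lock ring and adjuster; z up.
- lock_ring: Brass lock ring 60 mm across, 38 to 50 mm above the bench, with a steel lever (10 mm wide, 40 to 48 mm up). Turns about the stop unit's axis; origin on that axis at bench level, z up. Counter-clockwise from above loosens, end stop about 52 degrees on. It takes about 0.6 N m (7.5 N at the post) to turn and stays where left; it starts only lightly nipped, less than finally wanted.
- lever_post (a point): Centre of the top of the blue upright post at the lever's end: 14 mm diameter, 52 to 92 mm above the bench on a steel foot 18 mm across, 80 mm from the axis. Push or pinch it. Clockwise, the clamp bites near the starting position; resistance then rises by about 3 N per mm of post travel.
- grip_bar (a point): Centre of the top of the adjuster's black grip bar, on the axis, 95 mm above the bench. The bar is 46 mm long (this point's x axis, along the white line and the pointer), 14 mm wide (y), 34 mm tall (61 to 95 mm), on a black disc 50 mm across, 53 to 61 mm. It turns about the upright axis with about 0.12 N m when unlocked, and stays where left; it does not rise noticeably.
- pointer_tip (a point): Tip of the red pointer, 57 mm from the axis, 57 mm above the bench, 5 mm wide and 4 mm thick; fixed to the adjuster.
- target_mark (a point): Inner end of the orange index tab on the rim of the dial: 57 mm from the axis, 40 mm above the bench. The tab is 6 mm wide, reaches outward from 58 to 72 mm, and has an upturned end 49 mm high. The pointer tip must stand over this point.
- index_tab: The orange index tab; origin on the upright axis at bench level, its x axis points to the tab. It turns stiffly about the axis; leave it.
- clamp_pad: Brass clamp pad hidden inside the grey block; not reachable. Turning the lock ring clockwise presses it on the adjuster's spindle. Origin on the axis when just touching. A push of 14 N at the post makes it press with about 17 N, 20 N with about 33 N.
- driver: Yellow-handled screwdriver 120 mm long lying on the breadboard; leave it.
- objective: Steel microscope objective 32 mm across, 46 mm tall, standing on the breadboard; leave it.
- oil_bottle: Small amber bottle 26 mm across, 60 mm tall, standing on the breadboard; leave it.
- slide_box: Green slide box 100 x 160 x 35 mm on the bench; leave it.
- tip_rack: Clear divided rack 90 x 125 x 50 mm on the bench; leave it.
- dishes: Stack of clear dishes 92 mm across, 45 mm tall, on the bench; leave it.
- adjuster: The adjuster as a whole: grip bar, disc, red pointer, and a steel spindle 40 mm across hidden in the grey block. Origin on the stop unit's axis at bench level, x axis along the pointer, z up. It can turn about 150 degrees; the tab always lies counter-clockwise (from above) of the pointer at the start, by 25 to 105 degrees.

How it is judged:
On the way, in this order (a step that is already met when the one before it is completed fails the run):
1. the lock ring is loosened: the lever's post has been moved at least 30 mm and the clamp pad no longer presses on the spindle (distance of lever_post from where it was at the start of the episode above 0.03 m and contact force between clamp_pad and adjuster below 0.5 N), for 0.2 s.
2. with the ring loose, the pointer tip is within 4 mm of the tab's mark (horizontal distance between pointer_tip and target_mark below 0.004 m and contact force between clamp_pad and adjuster below 0.5 N), for 0.3 s.
3. the lock ring is tightened: the pad presses with more than 11 N (contact force between clamp_pad and adjuster above 11 N), for 0.2 s.
At the end, for the whole second after the job is handed in: The pointer tip is within 4 mm (level distance) of the index tab's mark, the lock ring is tight (the pad presses on the spindle with more than 11 N, which a push of 12.5 N at the post leaves behind), and both are at rest (horizontal distance between pointer_tip and target_mark below 0.004 m and contact force between clamp_pad and adjuster above 11 N and angular speed of each of lock_ring, adjuster below 0.05 rad/s); the robot touches nothing.
It fails at once if the lock ring is over-tightened: pad force above 33 N (about 20 N at the post) (contact force between clamp_pad and adjuster above 33 N).
It fails at once if the adjuster is forced round while the pad presses on it with more than 1.5 N (contact force between clamp_pad and adjuster above 1.5 N and angular speed of adjuster above 0.3 rad/s).
It fails at once if the index tab is shifted by more than 3 mm (distance of target_mark from where it was at the start of the episode above 0.003 m).
It fails at once if a bystander is moved by more than 15 mm (distance of any of driver, objective, oil_bottle, slide_box, tip_rack, dishes from where it was at the start of the episode above 0.015 m).
It also fails if it takes over 61 s, if anything falls off the work surface, if the arm or the gripper's body presses on something with over 40 N, if the wrist force passes 120 N, or if a joint passes its speed limit or range.

## Robot

A 7-joint arm with a two-finger parallel gripper is mounted at the origin on the work surface. World frame = base frame: x ahead of the robot, y to its left, z up, the work surface at z = 0. Lengths are in m, angles in rad, forces in N, time in s.
With the tool pointing down it reaches from about 0.4 to 0.85 m from the base axis. Payload 10.4 kg.
Tool frame: the origin (TCP) lies between the finger pads; the fingertips stand 8 mm ahead of it and the grasp point (between the pads) lies 11 mm behind it; x points along the fingers, z is the direction in which the jaws open and shut, and the axes are right-handed (so a half turn about x gives the same grasp; the last joint's range is limited). The gripper opens to 87 mm and grips with 3 to 60 N. Pads are 19 mm wide; open, the fingers measure 117 mm over their backs; the gripper's body (75 mm by 190 mm) begins 51 mm behind the grasp point.
Start: joints at [1.146, 0.332, -0.065, 1.46, 0.022, 1.35, -0.088], TCP at [0.244, -0.575, 0.231] pointing down, gripper open.
Joint ranges: [-2.6, 2.6], [-0.5, 2.12], [-1.47, 1.34], [0.16, 2.42], [-1.27, 4.41], [0.06, 2.06], [-2.6, 2.6]. Speed limits (rad/s): [2.22, 2.22, 2.79, 2.79, 3.14, 3.14, 3.14].

## Interface

Orientations are given as a 3x3 rotation matrix whose columns are the frame's x, y, z axes.
In Python, from station import arm gives the robot as it stands.
- The arm moves only by the shell command python3 -m creep 'ROWS' [OPENING] [FORCE]. ROWS is JSON, a list of rows, each an object of numbers: "x", "y", "z": the shift along the tool's x, y, z in cm; "turn": the turn about the tool's x in degrees. In form: [{"x": .., "y": .., "z": .., "turn": ..}, ...]. A call has 1 to 12 rows; each row shifts and turns the commanded pose from where the row before left it, along the tool's axes as they then stand; what a row does not reach is not made up. A row lasts 1/8 s, in which the tool goes at most 62.5 mm and 10.7 degrees, less where a joint would pass 70% of its speed; a pose out of reach is approached as far as the arm can. A call with a gripper value outside its range is refused whole. OPENING is the opening, from 0 (shut) to 1 (fully open), set as the call begins (- or left out, the last holds). The fingers move at their own pace and stop on an object; FORCE is the grip in N (left out, the last holds). Time passes only in rows, so rows that do not move let the fingers close. It gives the time, the measured TCP pose, the force and the opening at its end, in the units of the state.
- arm.sense(): the state, without advancing time (a new reading comes with each control period).
- arm.read_camera(name): name is "side" or "top" or "wrist"; returns the picture (384x512x3 uint8, blue, green, red); there is no depth.
- arm.calibration(name): a dict with "camera_matrix" (3x3 intrinsics, pixels), "world_to_cam" (4x4, takes a point from world to camera coordinates); the wrist camera has in their place "tool_from_camera" (4x4, takes a point from camera to tool coordinates, whose origin is the TCP and whose axes are the tool frame's). Camera axes: x right, y down, z forward; pixel columns grow to the right and rows downward; lengths in m; the calibration is good to about 2 mm. A picture is of the moment at which its call begins: read the wrist's pose just before it. calibration takes no time and is no camera call.
- arm.finish_job(): hands the job in, once; it reports no verdict.
Trained networks look in the newest picture that a camera, given by its name, has taken for a name from the list of things; names that differ only in an ending like _2 or _b are one class to them, and where a whole thing is asked for, a point or a joint stands for the part that bears it (a point fixed in the world has none). Each returns a list of dicts, best first, with "conf" (0 to 1); they miss things now and then, are a little off and sometimes report something else, mostly with a low value. They report only what shows in the picture. A call takes as long as a camera call.
- arm.look_for(thing, camera): "at" ([x, y, z] in m, in the coordinates of the camera as it stood for that picture, good to about 4 mm: the middle of the surface that is visible of it).
- arm.landmark_of(thing, camera): "at" ([x, y, z] in m, in the coordinates of the camera as it stood for that picture, good to about 4 mm: a listed point, or the origin of a listed thing).
The state is a dict: "time": time; "joints": joint angles; "joint_vel": joint speeds; "tau": joint torques, N m; "ee_pos": TCP position; "orientation": TCP orientation; "force": force on the tool from outside, world axes, zero at the start; "moment": the same for the moment, N m; "grip_width": finger opening in m.
Only numpy, scipy, OpenCV 4.12 (cv2) and the standard library are available. Lean on these libraries where they do the work, as an engineer would, in place of code of your own. Each camera call takes 0.05 s, during which the arm holds its last target.

## Working session

There is one attempt and no reset: what is moved stays moved. The work goes in short steps, Python scripts to look and compute and a shell command to move; the robot and the scene stay as the last step left them, time stands still between calls to the robot, and variables do not carry over. Pictures are saved under pics/ and viewed, and the job is handed in when it is done.

```bash
ls; mkdir -p pics
cat > h.py <<'E'
import numpy as np,cv2
from station import arm
def shot(cam,name):
    im=arm.read_camera(cam); cv2.imwrite('pics/'+name+'.png',im); return im
def w(cam,p,s=None):
    c=arm.calibration(cam); p=np.append(p,1)
    if 'world_to_cam' in c: return (np.linalg.inv(np.array(c['world_to_cam']))@p)[:3]
    s=s or arm.sense()
    t=(np.array(c['tool_from_camera'])@p)[:3]
    return np.array(s['ee_pos'])+np.array(s['orientation'])@t
def proj(cam,P):
    c=arm.calibration(cam); q=(np.array(c['world_to_cam'])@np.append(P,1))[:3]; u=np.array(c['camera_matrix'])@q; return u[:2]/u[2]
E
python3 - <<'E'
from h import *
np.set_printoptions(precision=4,suppress=True)
s=arm.sense();print(s)
for c in ['top','side']:
    shot(c,c+'0')
    for t in ['stop_unit','lever_post','grip_bar','pointer_tip','target_mark']:
        try:
            for d in arm.landmark_of(t,c)[:2]: print(c,t,d['conf'],w(c,d['at']),proj(c,w(c,d['at'])))
        except Exception as e: print(t,e)
print(arm.sense()['time'])
E
```

```text
pics
{'time': 0.0, 'joints': array([ 1.1464,  0.3329, -0.0647,  1.461 ,  0.0216,  1.3499, -0.0885]), 'joint_vel': array([-0.0004,  0.    , -0.0002,  0.    , -0.0011, -0.0022, -0.0003]), 'tau': array([  0.0001, -62.3257,   0.025 , -38.9893,  -0.0613,   0.0399,
         0.0001]), 'ee_pos': array([ 0.2443, -0.5749,  0.2298]), 'orientation': array([[-0.0006,  0.9204,  0.3911],
       [ 0.0013,  0.3911, -0.9204],
       [-1.    , -0.0001, -0.0015]]), 'force': array([0.0279, 0.1929, 0.0695]), 'moment': array([0.0072, 0.0225, 0.0455]), 'grip_width': 0.08711255700481954}
top stop_unit 0.82 [ 0.5091 -0.0391  0.0008] [270.6658 203.1278]
top stop_unit 0.66 [ 0.6543 -0.0137  0.0136] [263.7933 164.612 ]
top lever_post 0.61 [ 0.4522 -0.096   0.0943] [287.8408 217.7124]
top grip_bar 0.52 [ 0.51   -0.0399  0.095 ] [271.9167 201.5298]
top pointer_tip 0.55 [ 0.564  -0.0536  0.0566] [275.1101 187.3299]
side stop_unit 0.83 [ 0.5098 -0.0386  0.    ] [246.3679 231.3682]
side lever_post 0.81 [ 0.4514 -0.095   0.0958] [227.6499 225.6601]
side pointer_tip 0.84 [ 0.5679 -0.0486  0.0595] [265.2052 217.3226]
0.6
```

Run:
```python
import cv2
for c,(x,y) in {'top':(271,203),'side':(246,225)}.items():
    im=cv2.imread(f'pics/{c}0.png')[y-75:y+75,x-100:x+100]
    cv2.imwrite(f'pics/{c}0z.png',cv2.resize(im,(800,600),interpolation=cv2.INTER_CUBIC))
```

```text
(no output)
```

View pics/top0.png

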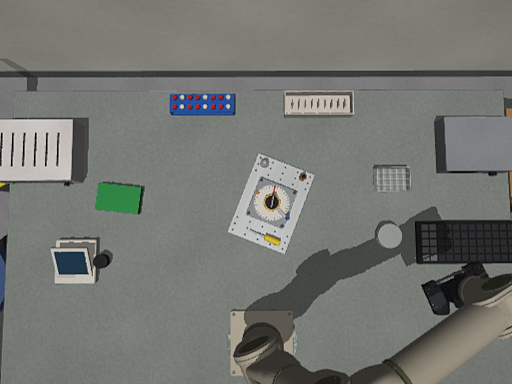

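View pics/top0z.png

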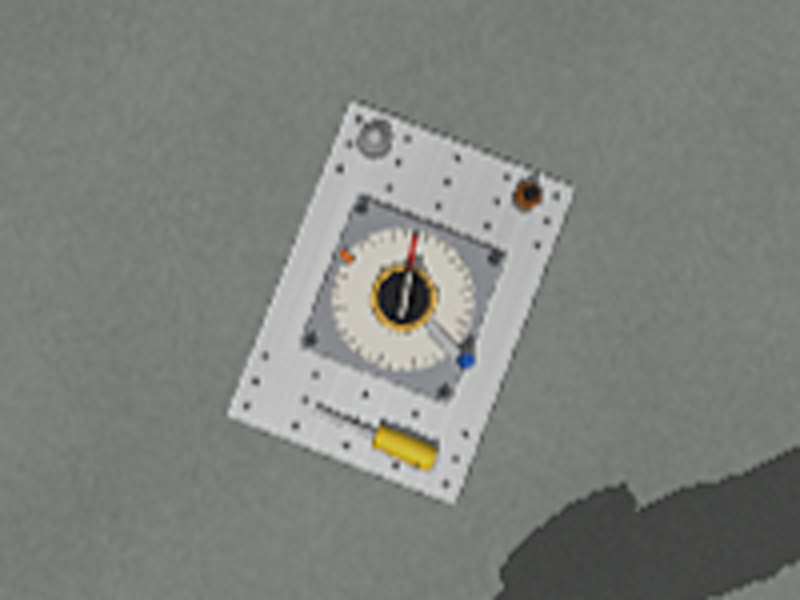

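View pics/side0z.png

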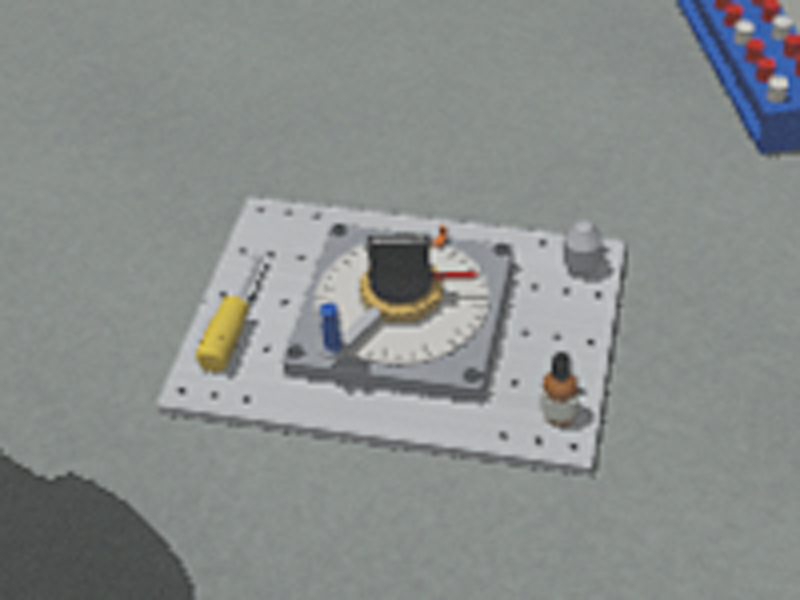

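```bash
python3 -m creep '[{"y":3.7,"z":-3.6},{"y":3.7,"z":-3.6},{"y":3.7,"z":-3.6},{"y":3.7,"z":-3.6},{"y":3.7,"z":-3.6},{"y":3.7,"z":-3.6},{"y":3.7,"z":-3.6},{"y":3.7,"z":-3.6},{"y":3.7,"z":-3.6},{"y":3.7,"z":-3.6},{"turn":-10},{"turn":-10}]' 0.5
cat > look.py <<'E'
from h import *
import sys
np.set_printoptions(precision=4,suppress=True)
s=arm.sense();print(s['ee_pos'],s['orientation'][:,2],s['force'],s['time'],s['joints'])
shot('wrist',sys.argv[1])
for t in sys.argv[2:]:
    for d in arm.landmark_of(t,'wrist')[:1]: print(t,d['conf'],w('wrist',d['at'],s))
E
python3 look.py w1 stop_unit lever_post grip_bar pointer_tip target_mark
python3 -c "
from station import arm;print(arm.calibration('wrist'))"
```

```text
[ 0.2445 -0.5752  0.2306] [ 0.3911 -0.9203  0.0001] [0.3739 0.3239 0.6058] 0.6 [ 1.1464  0.3322 -0.0647  1.4601  0.0216  1.3499 -0.0885]
{'camera_matrix': array([[334.75116096,   0.        , 252.51443334],
       [  0.        , 334.75116096, 190.54315575],
       [  0.        ,   0.        ,   1.        ]]), 'tool_from_camera': array([[ 9.02320714e-04, -3.01493636e-01,  9.53467762e-01,
        -1.54420322e-01],
       [ 5.03970968e-04, -9.53467892e-01, -3.01494154e-01,
         8.33805005e-02],
       [ 9.99999466e-01,  7.52564492e-04, -7.08389789e-04,
         1.48936420e-03],
       [ 0.00000000e+00,  0.00000000e+00,  0.00000000e+00,
         1.00000000e+00]])}$[0]: bad value
```

View pics/w1.png

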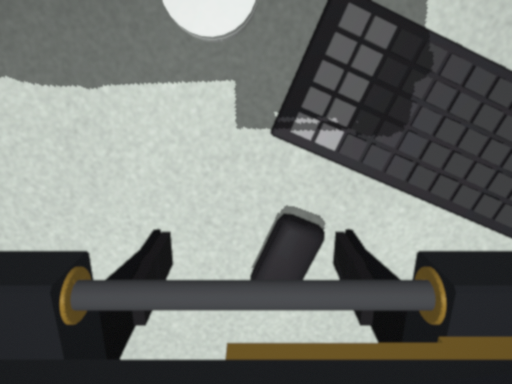

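The move was refused, probably because each row needs every key. The picture only shows the bench at the start pose.

```bash
python3 -m creep '[{"x":0,"y":3.7,"z":-3.6,"turn":0},{"x":0,"y":3.7,"z":-3.6,"turn":0},{"x":0,"y":3.7,"z":-3.6,"turn":0},{"x":0,"y":3.7,"z":-3.6,"turn":0},{"x":0,"y":3.7,"z":-3.6,"turn":0},{"x":0,"y":3.7,"z":-3.6,"turn":0},{"x":0,"y":3.7,"z":-3.6,"turn":0},{"x":0,"y":3.7,"z":-3.6,"turn":0},{"x":0,"y":3.7,"z":-3.6,"turn":0},{"x":0,"y":3.7,"z":-3.6,"turn":0},{"x":0,"y":0,"z":0,"turn":-10},{"x":0,"y":0,"z":0,"turn":-10}]' 0.5
python3 look.py w2 stop_unit lever_post grip_bar pointer_tip target_mark
```

```text
time: 2.4
ee_pos: [0.4444, -0.0986, 0.2307]
orientation: [[0.0, 0.726, 0.687], [-0.0, 0.687, -0.726], [-1.0, 0.0, 0.0]]
force: [-0.2, -0.1, -0.1]
grip_width: 0.0435
[ 0.4444 -0.0986  0.2307] [ 0.6875 -0.7262  0.0004] [-0.2088 -0.066  -0.106 ] 2.4 [ 0.6507 -0.0196 -0.52    1.8614 -0.0098  1.2969 -0.6793]
stop_unit 0.69 [ 0.5178 -0.0373  0.0009]
lever_post 0.96 [ 0.4517 -0.0971  0.0995]
grip_bar 0.68 [ 0.5101 -0.0444  0.0925]
pointer_tip 0.94 [ 0.5698 -0.0538  0.0548]
target_mark 0.39 [0.5406 0.003  0.0355]
```

View pics/w2.png

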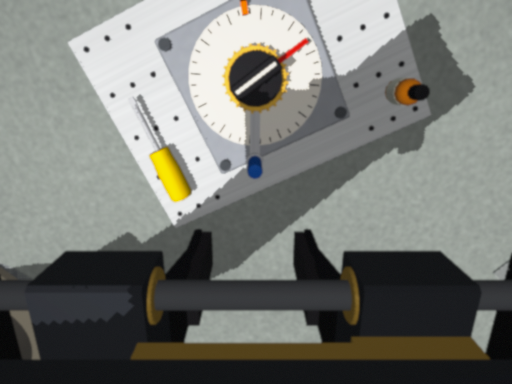

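```bash
cat >> h.py <<'E'
def ray(cam,uv,z,s=None):
    c=arm.calibration(cam); s=s or arm.sense()
    d=np.linalg.inv(c['camera_matrix'])@np.array([uv[0],uv[1],1.])
    if cam=='wrist':
        T=np.array(c['tool_from_camera']); R=np.array(s['orientation'])
        o=np.array(s['ee_pos'])+R@T[:3,3]; d=R@T[:3,:3]@d
    else:
        T=np.linalg.inv(np.array(c['world_to_cam'])); o=T[:3,3]; d=T[:3,:3]@d
    return o+d*(z-o[2])/d[2]
E
python3 - <<'E'
from h import *
import cv2
for n,uv,z in [('axis bar',(256.5,78),.095),('post',(255,160),.092),('ptip',(308,40),.059),('tabin',(245,14),.04),('dialcentre',(255,74),.035)]:
    p=ray('wrist',uv,z);a=p[:2]-[.5095,-.039];print(n,p.round(4),np.degrees(np.arctan2(a[1],a[0])).round(1),np.hypot(*a).round(4))
im=cv2.imread('pics/w2.png')[0:200,130:370]; cv2.imwrite('pics/w2z.png',cv2.resize(im,(720,600),interpolation=cv2.INTER_CUBIC))
E
```

```text
axis bar [ 0.5119 -0.0427  0.095 ] -56.8 0.0044
post [ 0.4604 -0.089   0.092 ] -134.5 0.0701
ptip [ 0.5675 -0.0543  0.059 ] -14.8 0.06
tabin [0.5469 0.0037 0.04  ] 48.8 0.0568
dialcentre [ 0.5149 -0.0388  0.035 ] 2.3 0.0054
```

View pics/w2z.png

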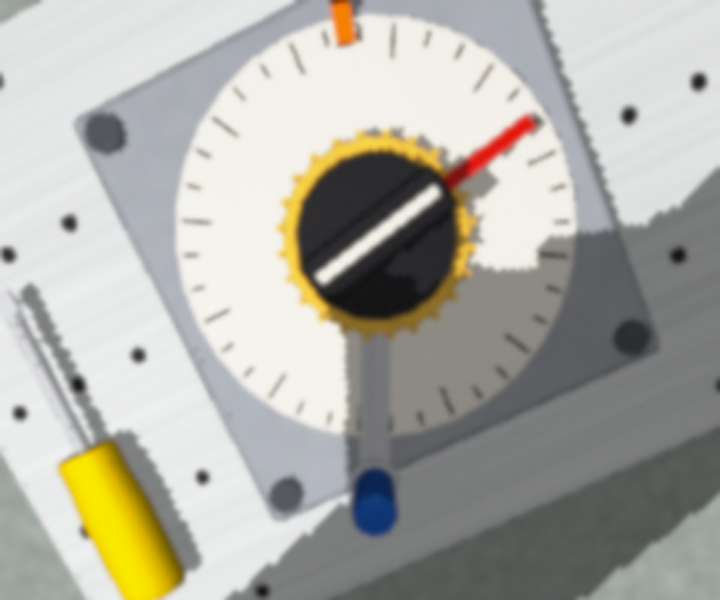

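Run:
```python
from h import *
for n,uv,z in [('post',(255,171.7),.092),('ptip',(308.3,40),.059),('tabin',(245,15),.04),('dialcentre',(255.3,75.3),.035)]:
    p=ray('wrist',uv,z);a=p[:2]-[.5115,-.040];print(n,p.round(4),np.degrees(np.arctan2(a[1],a[0])).round(1),np.hypot(*a).round(4))
s=arm.sense();R=s['orientation'];print((R.T@(np.array([.454,-.0965,.066])-s['ee_pos'])).round(4))
```

```text
post [ 0.4525 -0.0964  0.092 ] -136.3 0.0816
ptip [ 0.5677 -0.0545  0.059 ] -14.5 0.058
tabin [0.5463 0.0032 0.04  ] 51.1 0.0554
dialcentre [ 0.5142 -0.0398  0.035 ] 3.7 0.0027
[0.1646 0.0091 0.0046]
```

```bash
python3 -m creep '[{"x":4,"y":0.8,"z":0.4,"turn":0},{"x":5,"y":0,"z":0,"turn":0},{"x":4,"y":0,"z":0,"turn":0},{"x":3.2,"y":0,"z":0,"turn":0},{"x":0,"y":0,"z":0,"turn":0}]' 0.5
python3 look.py w3 lever_post
```

```text
time: 3.32
ee_pos: [0.4512, -0.0964, 0.0669]
orientation: [[-0.004, 0.732, 0.681], [0.001, 0.681, -0.732], [-1.0, -0.002, -0.004]]
force: [0.9, 0.1, 0.3]
grip_width: 0.0431
[ 0.4512 -0.0964  0.0669] [ 0.6809 -0.7323 -0.0038] [0.9192 0.1034 0.2733] 3.325 [ 0.6107  0.1891 -0.5321  2.0333  0.1159  0.9521 -0.8031]
lever_post 0.65 [ 0.4504 -0.0999  0.0985]
```

View pics/w3.png

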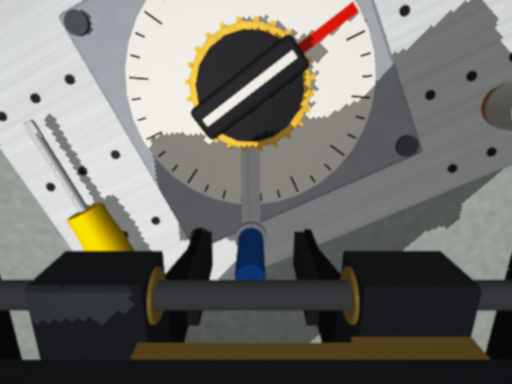

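```bash
python3 -m creep '[{"x":0,"y":0,"z":0.7,"turn":0},{"x":0,"y":0,"z":0.6,"turn":0},{"x":0,"y":0.05,"z":0.4,"turn":-2},{"x":0,"y":0.1,"z":0.4,"turn":-3},{"x":0,"y":0.1,"z":0.4,"turn":-3}]' 0.5
```

```text
time: 4.05
ee_pos: [0.4716, -0.1122, 0.0691]
orientation: [[-0.002, 0.628, 0.779], [0.001, 0.779, -0.628], [-1.0, -0.0, -0.002]]
force: [-6.1, 4.8, 6.4]
grip_width: 0.0437
```

```bash
python3 -m creep '[{"x":0,"y":0.15,"z":0.7,"turn":-5},{"x":0,"y":0.15,"z":0.7,"turn":-5},{"x":0,"y":0.15,"z":0.7,"turn":-5},{"x":0,"y":0.15,"z":0.7,"turn":-5},{"x":0,"y":0.15,"z":0.7,"turn":-5},{"x":0,"y":0.15,"z":0.7,"turn":-5},{"x":0,"y":0,"z":0,"turn":0}]' 0.5
python3 look.py w4 lever_post
```

```text
time: 4.92
ee_pos: [0.513, -0.1229, 0.0686]
orientation: [[-0.001, 0.155, 0.988], [0.001, 0.988, -0.155], [-1.0, 0.001, -0.001]]
force: [-2.3, 2.7, -0.2]
grip_width: 0.0436
[ 0.513  -0.1229  0.0686] [ 0.9879 -0.1548 -0.0012] [-2.3283  2.666  -0.1663] 4.925 [ 0.6623  0.3368 -0.589   1.8696  0.2188  1.0009 -0.1753]
lever_post 0.72 [ 0.4966 -0.1234  0.0965]
```

View pics/w4.png

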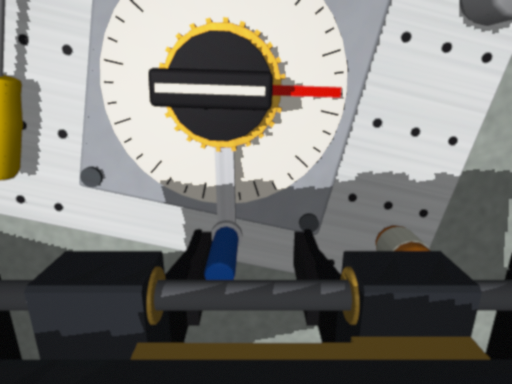

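```bash
python3 -m creep '[{"x":0,"y":0,"z":-0.9,"turn":0},{"x":-5,"y":0,"z":0,"turn":0},{"x":-5,"y":4,"z":-0.3,"turn":0},{"x":-3,"y":4.2,"z":-0.2,"turn":0},{"x":0,"y":0,"z":0,"turn":10},{"x":0,"y":0,"z":0,"turn":10},{"x":0,"y":0,"z":0,"turn":10},{"x":0,"y":0,"z":0,"turn":10},{"x":0,"y":0,"z":0,"turn":10}]' 0.6
python3 look.py w5 stop_unit grip_bar lever_post pointer_tip target_mark
```

```text
time: 6.15
ee_pos: [0.5119, -0.0417, 0.1977]
orientation: [[0.001, 0.86, 0.51], [-0.001, 0.51, -0.86], [-1.0, 0.001, 0.001]]
force: [-0.2, -0.9, 0.8]
grip_width: 0.0521
[ 0.5119 -0.0417  0.1977] [ 0.5097 -0.8604  0.0014] [-0.1652 -0.8514  0.7607] 6.15 [ 0.5442  0.1546 -0.5994  1.7721  0.0929  1.2416 -1.1156]
stop_unit 0.75 [ 0.5157 -0.0401  0.0042]
grip_bar 0.71 [ 0.5075 -0.0421  0.0943]
lever_post 0.9 [ 0.5004 -0.1257  0.0969]
pointer_tip 0.57 [ 0.5677 -0.0523  0.0562]
```

View pics/w5.png

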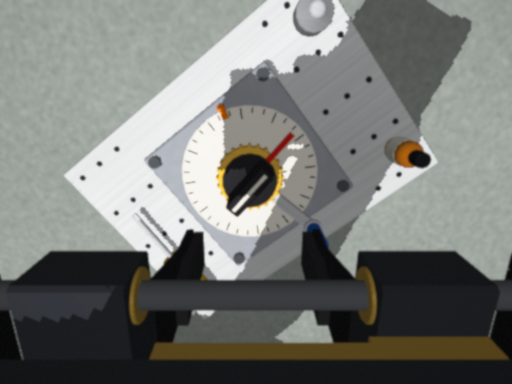

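Run:
```python
import cv2
im=cv2.imread('pics/w5.png')[90:250,150:350]; cv2.imwrite('pics/w5z.png',cv2.resize(im,(750,600),interpolation=cv2.INTER_CUBIC))
```

```text
(no output)
```

View pics/w5z.png

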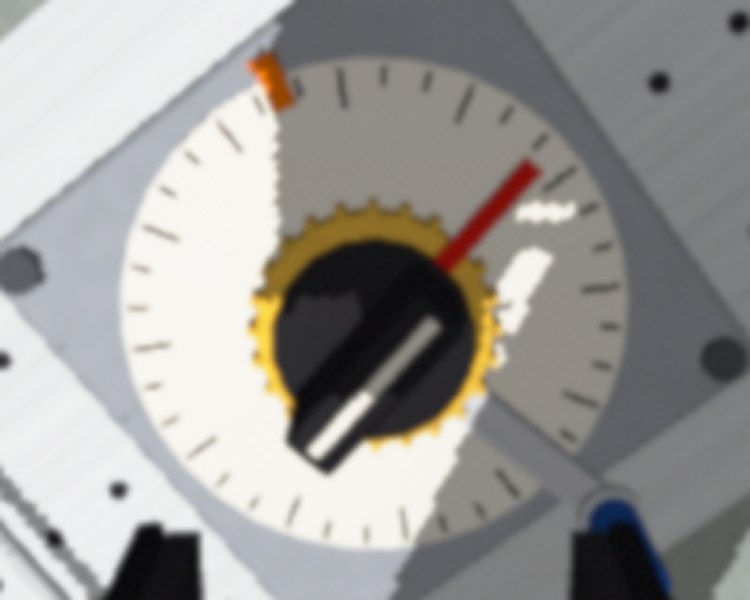

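Run:
```python
from h import *
f=lambda x,y:(150+x/3.75,90+y/3.75)
P={n:ray('wrist',f(*uv),z) for n,uv,z in [('bar',(373,388),.095),('b1',(312,450),.095),('b2',(435,325),.095),('ptip',(532,166),.058),('tabin',(285,106),.04),('dialc',(374,303),.035)]}
for n,p in P.items():print(n,p.round(4))
g=lambda a,b:np.degrees(np.arctan2(*(P[a]-P[b])[1::-1])).round(1)
print('bar ang',g('b2','b1'),'tip about bar',g('ptip','bar'),'tip about dial',g('ptip','dialc'),'tab about dial',g('tabin','dialc'))
for c in [(.5115,-.04)]:
  for n in ('ptip','tabin'):
    a=P[n][:2]-c;print(n,np.degrees(np.arctan2(a[1],a[0])),np.hypot(*a))
```

```text
bar [ 0.5109 -0.0407  0.095 ]
b1 [ 0.4918 -0.0366  0.095 ]
b2 [ 0.5298 -0.0446  0.095 ]
ptip [ 0.5663 -0.0502  0.058 ]
tabin [0.5462 0.0062 0.04  ]
dialc [ 0.514  -0.0385  0.035 ]
bar ang -12.0 tip about bar -9.8 tip about dial -12.6 tab about dial 54.2
ptip -10.555073370080011 0.05573627376868911
tabin 53.09523223999284 0.05777139654341826
```

```bash
python3 -m creep '[{"x":2,"y":0,"z":-0.15,"turn":10},{"x":2,"y":0,"z":0,"turn":10},{"x":2,"y":0,"z":0,"turn":10},{"x":2,"y":0,"z":0,"turn":10},{"x":2.2,"y":0,"z":0,"turn":2},{"x":2,"y":0,"z":0,"turn":0},{"x":0,"y":0,"z":0,"turn":0}]' 0.6
python3 look.py w6 grip_bar
```

```text
time: 7.32
ee_pos: [0.5102, -0.0399, 0.0742]
orientation: [[-0.002, 0.982, -0.189], [0.0, -0.189, -0.982], [-1.0, -0.003, 0.0]]
force: [0.2, -0.3, 1.1]
grip_width: 0.0522
[ 0.5102 -0.0399  0.0742] [-0.1886 -0.982   0.    ] [ 0.1537 -0.335   1.0544] 7.325 [ 0.4498  0.2832 -0.5169  1.9071  0.1647  0.9954 -1.901 ]
grip_bar 0.58 [ 0.5115 -0.0394  0.092 ]
```

View pics/w6.png

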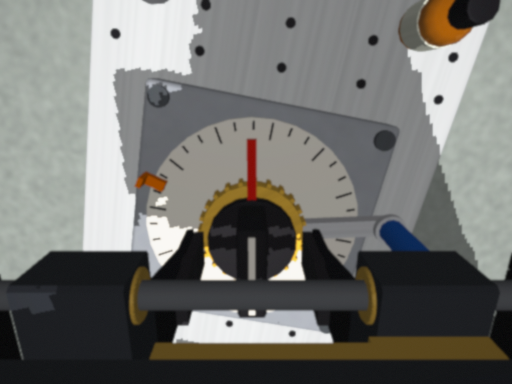

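The bar stands centred and aligned between the jaws (pointer vertical at column 252). I'll grip it now.

```bash
python3 -m creep '[{"x":0,"y":0,"z":0,"turn":0},{"x":0,"y":0,"z":0,"turn":0},{"x":0,"y":0,"z":0,"turn":0},{"x":0,"y":0,"z":0,"turn":0},{"x":0,"y":0,"z":0,"turn":0}]' 0 30
```

```text
time: 8.05
ee_pos: [0.5113, -0.0396, 0.0754]
orientation: [[0.0, 0.982, -0.19], [0.0, -0.19, -0.982], [-1.0, 0.0, -0.0]]
force: [-0.2, 0.2, 0.8]
grip_width: 0.0136
```

```bash
python3 -m creep '[{"x":0,"y":0,"z":0,"turn":-5},{"x":0,"y":0,"z":0,"turn":-8},{"x":0,"y":0,"z":0,"turn":-8},{"x":0,"y":0,"z":0,"turn":-8},{"x":0,"y":0,"z":0,"turn":-8},{"x":0,"y":0,"z":0,"turn":-8},{"x":0,"y":0,"z":0,"turn":-8},{"x":0,"y":0,"z":0,"turn":-5},{"x":0,"y":0,"z":0,"turn":0}]' 0 30
python3 look.py w7 pointer_tip target_mark lever_post
```

```text
time: 9.18
ee_pos: [0.5111, -0.0389, 0.0754]
orientation: [[-0.0, 0.681, 0.732], [0.001, 0.732, -0.681], [-1.0, 0.001, -0.001]]
force: [-2.4, 4.7, 2.6]
grip_width: 0.0138
[ 0.5111 -0.0389  0.0754] [ 0.7319 -0.6814 -0.0009] [-2.4277  4.6804  2.5553] 9.175 [ 0.5781  0.3097 -0.6672  1.8997  0.2237  1.0072 -0.9363]
pointer_tip 0.59 [ 0.546  -0.0004  0.0543]
target_mark 0.58 [0.5451 0.0067 0.0344]
lever_post 0.5 [ 0.6061 -0.1553  0.0151]
```

View pics/w7.png

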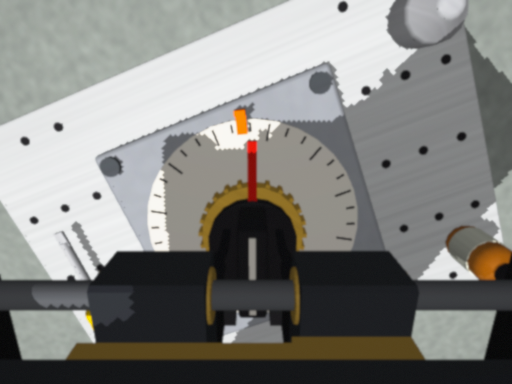

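Run:
```python
from h import *
s=arm.sense();R=np.array(s['orientation'])
for n,uv,z in [('tab',(242,133),.04),('tabtop',(240,110),.049),('tip',(252.2,142),.058),('dl',(148,212),.035),('dr',(357,212),.035)]:
    p=ray('wrist',uv,z);print(n,p.round(4),(R.T@(p-s['ee_pos'])).round(4))
```

```text
tab [0.5464 0.0059 0.04  ] [ 0.0354  0.0569 -0.0047]
tabtop [0.555  0.0161 0.049 ] [ 0.0264  0.0701 -0.0054]
tip [5.492e-01 4.000e-04 5.800e-02] [0.0174 0.0547 0.001 ]
dl [0.4693 0.01   0.035 ] [ 0.0404  0.0072 -0.0639]
dr [ 0.5644 -0.0788  0.035 ] [0.0403 0.0073 0.0663]
```

```bash
python3 -m creep '[{"x":0,"y":0,"z":0,"turn":-3},{"x":0,"y":0,"z":0,"turn":-2.5},{"x":0,"y":0,"z":0,"turn":0},{"x":0,"y":0,"z":0,"turn":0}]' 0 30
python3 look.py w8 pointer_tip target_mark
python3 - <<'E'
import cv2
im=cv2.imread('pics/w8.png')[90:240,150:350]; cv2.imwrite('pics/w8z.png',cv2.resize(im,(800,600),interpolation=cv2.INTER_CUBIC))
E
```

```text
time: 9.88
ee_pos: [0.511, -0.0388, 0.0753]
orientation: [[-0.0, 0.61, 0.793], [0.001, 0.793, -0.61], [-1.0, 0.001, -0.001]]
force: [-2.2, 4.6, 3.1]
grip_width: 0.014
[ 0.511  -0.0388  0.0753] [ 0.7927 -0.6096 -0.0009] [-2.2259  4.6349  3.105 ] 9.875 [ 0.5902  0.3128 -0.6816  1.8993  0.2301  1.0087 -0.847 ]
pointer_tip 0.81 [0.5486 0.0019 0.0536]
target_mark 0.76 [0.5447 0.0033 0.0355]
```

View pics/w8z.png

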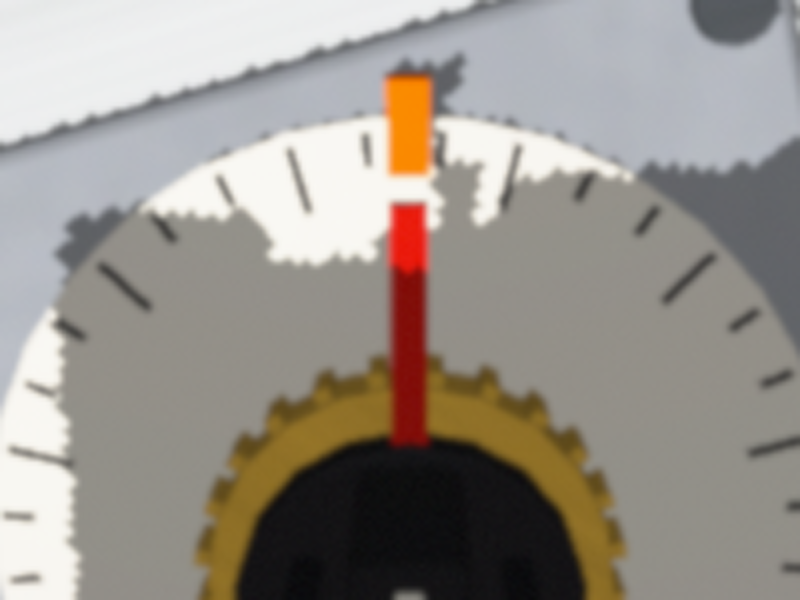

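```bash
python3 -m creep '[{"x":0,"y":0,"z":0,"turn":0},{"x":0,"y":0,"z":0,"turn":0},{"x":0,"y":0,"z":0,"turn":0},{"x":-4,"y":0,"z":0,"turn":0},{"x":-4,"y":0,"z":0,"turn":0},{"x":-4,"y":0,"z":0,"turn":0},{"x":0,"y":0,"z":0,"turn":-10},{"x":0,"y":0,"z":0,"turn":-10},{"x":0,"y":0,"z":0,"turn":-8},{"x":0,"y":-4,"z":0,"turn":0},{"x":0,"y":-4,"z":0,"turn":0},{"x":0,"y":0,"z":0,"turn":0}]' 0.5 30
python3 look.py w9 lever_post pointer_tip target_mark
```

```text
time: 11.52
ee_pos: [0.4972, -0.1225, 0.1951]
orientation: [[-0.0, 0.171, 0.985], [-0.001, 0.985, -0.171], [-1.0, -0.001, -0.0]]
force: [-0.2, 0.4, -0.4]
grip_width: 0.0436
[ 0.4972 -0.1225  0.1951] [ 0.9853 -0.1706 -0.0003] [-0.2359  0.391  -0.4119] 11.525 [ 0.7942  0.1686 -0.7001  1.7737  0.1158  1.2409 -0.108 ]
lever_post 0.9 [ 0.4998 -0.1202  0.0946]
pointer_tip 0.55 [0.5481 0.0013 0.057 ]
target_mark 0.55 [0.5459 0.0052 0.0355]
```

View pics/w9.png

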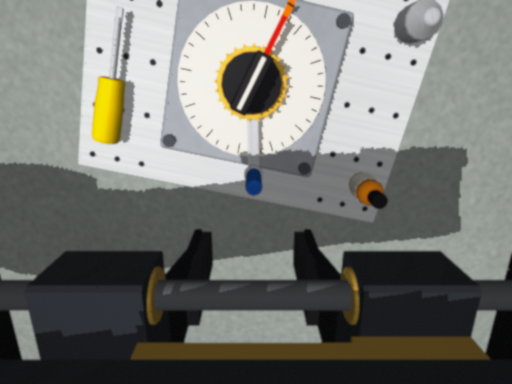

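```bash
python3 -m creep '[{"x":4,"y":0.2,"z":0,"turn":0},{"x":4,"y":0,"z":0,"turn":0},{"x":4,"y":0,"z":0,"turn":0},{"x":0.8,"y":0,"z":0,"turn":0},{"x":0,"y":0,"z":0,"turn":0},{"x":0,"y":0,"z":-0.7,"turn":0},{"x":0,"y":0,"z":-0.5,"turn":0},{"x":0,"y":0.05,"z":-0.3,"turn":2},{"x":0,"y":0,"z":0,"turn":0}]' 0.5
python3 look.py w10
```

```text
time: 12.85
ee_pos: [0.4842, -0.1141, 0.068]
orientation: [[0.002, 0.2, 0.98], [-0.001, 0.98, -0.2], [-1.0, -0.0, 0.002]]
force: [2.4, -0.5, 0.7]
grip_width: 0.0434
[ 0.4842 -0.1141  0.068 ] [ 0.9798 -0.2001  0.0019] [ 2.3541 -0.5381  0.6816] 12.85 [ 0.7499  0.2881 -0.6792  1.9442  0.2175  0.98   -0.2324]
```

View pics/w10.png

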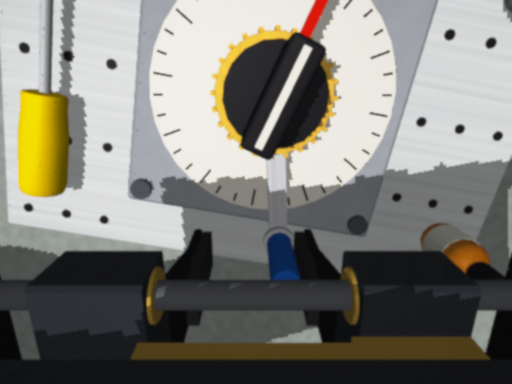

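```bash
python3 -m creep '[{"x":0,"y":0.1,"z":-0.5,"turn":4},{"x":0,"y":0.15,"z":-0.7,"turn":5},{"x":0,"y":0.15,"z":-0.7,"turn":5},{"x":0,"y":0.15,"z":-0.7,"turn":5},{"x":0,"y":0.15,"z":-0.7,"turn":5},{"x":0,"y":0,"z":0,"turn":0}]' 0.5
python3 look.py w11
```

```text
time: 13.65
ee_pos: [0.456, -0.0966, 0.0678]
orientation: [[0.001, 0.582, 0.813], [-0.002, 0.813, -0.582], [-1.0, -0.001, 0.002]]
force: [1.9, -3.5, 2.5]
grip_width: 0.0435
[ 0.456  -0.0966  0.0678] [ 0.8132 -0.5819  0.0019] [ 1.9295 -3.5004  2.5005] 13.65 [ 0.7086  0.2101 -0.6429  2.0213  0.1557  0.9557 -0.6349]
```

View pics/w11.png

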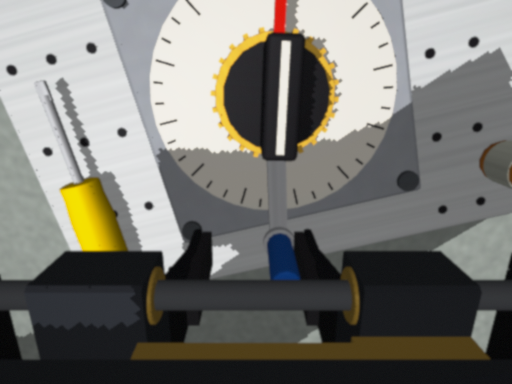

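```bash
python3 -m creep '[{"x":0,"y":0.07,"z":-0.35,"turn":2.5},{"x":0,"y":0.07,"z":-0.35,"turn":2.5}]' 0.5; python3 -m creep '[{"x":0,"y":0.04,"z":-0.2,"turn":1.5}]' 0.5
```

```text
time: 13.95
ee_pos: [0.4517, -0.0918, 0.0678]
orientation: [[0.002, 0.651, 0.759], [-0.002, 0.759, -0.651], [-1.0, -0.0, 0.003]]
force: [4.5, -7.8, 0.2]
grip_width: 0.0432
time: 14.08
ee_pos: [0.4503, -0.0902, 0.0678]
orientation: [[0.002, 0.67, 0.742], [-0.002, 0.742, -0.67], [-1.0, -0.0, 0.003]]
force: [4.0, -8.0, 1.4]
grip_width: 0.0434
```

```bash
python3 -m creep '[{"x":0,"y":0,"z":-0.15,"turn":1}]' 0.5;python3 -m creep '[{"x":0,"y":0,"z":-0.15,"turn":1}]' 0.5; python3 -m creep '[{"x":0,"y":0,"z":-0.1,"turn":0.7}]' 0.5
```

```text
time: 14.2
ee_pos: [0.4493, -0.0891, 0.0678]
orientation: [[0.002, 0.683, 0.731], [-0.002, 0.731, -0.683], [-1.0, 0.0, 0.003]]
force: [3.8, -6.7, 1.1]
grip_width: 0.0438
time: 14.32
ee_pos: [0.4483, -0.088, 0.0678]
orientation: [[0.002, 0.695, 0.719], [-0.002, 0.719, -0.695], [-1.0, 0.0, 0.003]]
force: [4.7, -6.5, -0.4]
grip_width: 0.0435
time: 14.45
ee_pos: [0.4476, -0.0872, 0.0678]
orientation: [[0.002, 0.704, 0.71], [-0.001, 0.71, -0.704], [-1.0, 0.0, 0.003]]
force: [5.1, -6.3, 0.5]
grip_width: 0.0434
```

```bash
for i in 1; do :; done; python3 -m creep '[{"x":0,"y":0,"z":-0.1,"turn":0.7}]' 0.5;python3 -m creep '[{"x":0,"y":0.02,"z":-0.1,"turn":0.7}]' 0.5; python3 -m creep '[{"x":0,"y":0.02,"z":-0.1,"turn":0.7}]' 0.5
```

```text
time: 14.58
ee_pos: [0.447, -0.0864, 0.0678]
orientation: [[0.002, 0.712, 0.702], [-0.001, 0.702, -0.712], [-1.0, 0.001, 0.003]]
force: [5.1, -5.4, -0.1]
grip_width: 0.0435
time: 14.7
ee_pos: [0.4464, -0.0856, 0.0678]
orientation: [[0.002, 0.721, 0.693], [-0.001, 0.693, -0.721], [-1.0, 0.001, 0.002]]
force: [4.6, -6.6, -0.5]
grip_width: 0.0436
time: 14.82
ee_pos: [0.4458, -0.0847, 0.0678]
orientation: [[0.002, 0.729, 0.684], [-0.001, 0.684, -0.729], [-1.0, 0.001, 0.002]]
force: [4.0, -6.9, 0.6]
grip_width: 0.0436
```

```bash
python3 -m creep '[{"x":0,"y":0.01,"z":-0.1,"turn":0.7}]' 0.5;python3 -m creep '[{"x":0,"y":0.01,"z":-0.1,"turn":0.7}]' 0.5
python3 look.py w12 lever_post
```

```text
time: 14.95
ee_pos: [0.4452, -0.0839, 0.0678]
orientation: [[0.002, 0.738, 0.675], [-0.001, 0.675, -0.738], [-1.0, 0.001, 0.003]]
force: [4.9, -5.5, -0.1]
grip_width: 0.0434
time: 15.08
ee_pos: [0.4446, -0.0831, 0.0678]
orientation: [[0.002, 0.746, 0.666], [-0.001, 0.666, -0.746], [-1.0, 0.001, 0.002]]
force: [4.0, -6.9, -0.5]
grip_width: 0.0435
[ 0.4446 -0.0831  0.0678] [ 0.6662 -0.7458  0.0024] [ 4.0318 -6.9225 -0.5263] 15.075 [ 0.6808  0.1757 -0.6321  2.0551  0.1292  0.946  -0.8613]
lever_post 0.89 [ 0.451  -0.101   0.0943]
```

View pics/w12.png

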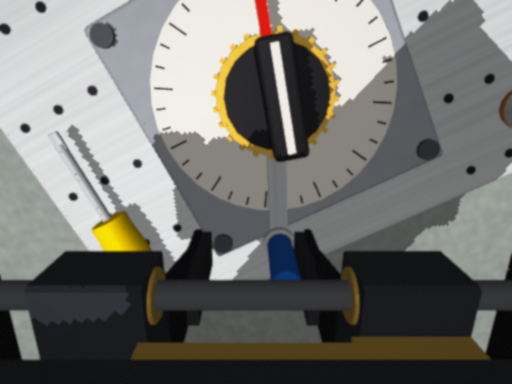

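```bash
python3 -m creep '[{"x":0,"y":0.01,"z":-0.1,"turn":0.7}]' 0.5;python3 -m creep '[{"x":0,"y":0.01,"z":-0.1,"turn":0.7}]' 0.5
```

```text
time: 15.3
ee_pos: [0.444, -0.0823, 0.0678]
orientation: [[0.002, 0.754, 0.657], [-0.001, 0.657, -0.754], [-1.0, 0.001, 0.002]]
force: [4.7, -6.1, 0.6]
grip_width: 0.0439
time: 15.42
ee_pos: [0.4436, -0.0815, 0.0678]
orientation: [[0.002, 0.762, 0.648], [-0.001, 0.648, -0.762], [-1.0, 0.001, 0.003]]
force: [6.9, -7.7, -1.5]
grip_width: 0.0438
```

```bash
python3 -m creep '[{"x":0,"y":0.01,"z":-0.1,"turn":0.7}]' 0.5
```

```text
time: 15.55
ee_pos: [0.4433, -0.0809, 0.0679]
orientation: [[0.003, 0.77, 0.638], [-0.002, 0.638, -0.77], [-1.0, 0.001, 0.003]]
force: [8.4, -7.7, -2.4]
grip_width: 0.0433
```

```bash
python3 -m creep '[{"x":0,"y":0,"z":-0.1,"turn":0.5}]' 0.5
```

```text
time: 15.68
ee_pos: [0.443, -0.0803, 0.0679]
orientation: [[0.004, 0.775, 0.632], [-0.002, 0.632, -0.775], [-1.0, 0.002, 0.004]]
force: [9.5, -9.0, -4.8]
grip_width: 0.044
```

```bash
python3 -m creep '[{"x":0,"y":0,"z":-0.04,"turn":0}]' 0.5;python3 -m creep '[{"x":0,"y":0,"z":0,"turn":0}]' 0.5
```

```text
time: 15.8
ee_pos: [0.4428, -0.0802, 0.0679]
orientation: [[0.004, 0.775, 0.632], [-0.002, 0.632, -0.775], [-1.0, 0.002, 0.004]]
force: [10.2, -9.6, -6.2]
grip_width: 0.0437
time: 15.92
ee_pos: [0.4428, -0.0802, 0.0679]
orientation: [[0.004, 0.775, 0.632], [-0.002, 0.632, -0.775], [-1.0, 0.002, 0.004]]
force: [9.2, -9.2, -4.9]
grip_width: 0.0439
```

```bash
python3 -m creep '[{"x":0,"y":0,"z":-0.06,"turn":0}]' 0.5;python3 -m creep '[{"x":0,"y":0,"z":0,"turn":0}]' 0.5
```

```text
time: 16.05
ee_pos: [0.4425, -0.0799, 0.0679]
orientation: [[0.004, 0.775, 0.632], [-0.002, 0.632, -0.775], [-1.0, 0.002, 0.004]]
force: [10.8, -11.4, -4.9]
grip_width: 0.044
time: 16.18
ee_pos: [0.4425, -0.0799, 0.0679]
orientation: [[0.004, 0.775, 0.632], [-0.002, 0.632, -0.775], [-1.0, 0.002, 0.004]]
force: [9.9, -10.6, -5.3]
grip_width: 0.0439
```

```bash
python3 -m creep '[{"x":0,"y":0,"z":0,"turn":0},{"x":0,"y":0,"z":0.7,"turn":0},{"x":0,"y":0,"z":0.7,"turn":0},{"x":0,"y":0,"z":0,"turn":0},{"x":-5,"y":0,"z":0,"turn":0},{"x":-5,"y":0,"z":0,"turn":0},{"x":-4,"y":3,"z":0,"turn":0},{"x":0,"y":3,"z":0,"turn":0},{"x":0,"y":0,"z":0,"turn":0}]' 0.5
python3 look.py w13 lever_post pointer_tip target_mark
python3 - <<'E'
import cv2
im=cv2.imread('pics/w13.png')[30:240,120:400]; cv2.imwrite('pics/w13z.png',cv2.resize(im,(800,600),interpolation=cv2.INTER_CUBIC))
E
```

```text
time: 17.3
ee_pos: [0.4967, -0.0488, 0.2074]
orientation: [[0.0, 0.773, 0.635], [0.001, 0.635, -0.773], [-1.0, 0.001, -0.001]]
force: [0.0, -0.3, -0.5]
grip_width: 0.0434
[ 0.4967 -0.0488  0.2074] [ 0.6348 -0.7727 -0.0008] [ 0.0028 -0.3288 -0.5292] 17.3 [ 0.6471  0.1214 -0.6792  1.7892  0.0787  1.2583 -0.9357]
lever_post 0.84 [ 0.4494 -0.0967  0.0957]
pointer_tip 0.7 [ 0.5475 -0.001   0.0554]
target_mark 0.48 [0.546  0.0027 0.0362]
```

View pics/w13z.png

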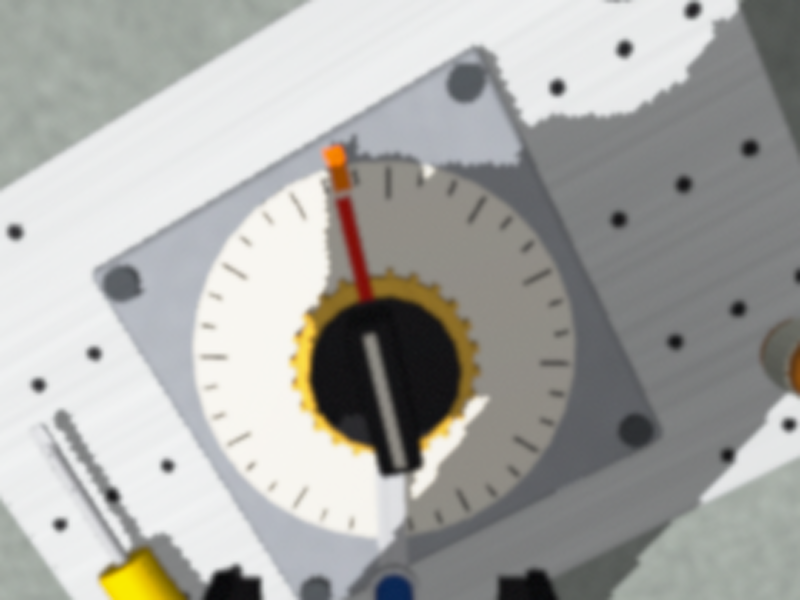

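Run:
```python
from h import *
f=lambda x,y:(120+x/2.857,30+y/2.857)
print(ray('wrist',f(345,199),.059),ray('wrist',f(342,190),.04),arm.sense()['force'])
arm.finish_job()
```

```text
[5.43873555e-01 2.40007926e-04 5.90000000e-02] [0.54441561 0.00275705 0.04      ] [-0.11288138 -0.61206011  0.69593038]
the job is handed in; nothing more can be done
```

I completed all three steps and handed the job in at about 17 s of the 61 s allowed; no verdict is reported.

- **Loosening:** I swung the lever about 36° counter-clockwise by its post.
- **Setting:** I gripped the bar and turned the knob about 60° counter-clockwise, in two moves. A close-up then showed the pointer in line with the orange tab.
- **Tightening:** I pushed the post clockwise in small steps. The settled push at the post was about 14.5 N, with a highest reading of about 15.7 N, under the 18 N limit. These are the sideways part of the wrist force readings, which scatter by roughly 1 N. The pad's own force can't be measured directly.
- **Last checks:** After backing off, the pointer still stood at the tab. My pixel measurement put the tip and mark about 2.6 mm apart, mostly along the pointer. The networks' estimates were about 4 mm apart, but each is only good to about 4 mm, so they can't confirm the 4 mm limit. The gripper was clear with about zero force.
- **Other items:** I didn't measure the tab or the other items on the board and bench for shifts. Nothing looked moved in the pictures I viewed.

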